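# Fold down the hold-down clips of a solder pallet in two fingertip strokes

### The arm

A 6-joint arm with a two-finger parallel gripper is mounted at the origin on a cart in front of the work surface, level with it; the furniture and walls round the work are solid. World frame = base frame: x ahead of the robot, y to its left, z up, the work surface at z = 0. Lengths are in m, angles in rad, forces in N, time in s.
With the tool pointing down it reaches from about 0.3 to 0.825 m from the base axis. Payload 5.4 kg.
Tool frame: the origin (TCP) lies at the very end of the fingers, on their centre line; the grasp point (between the pads) lies 19 mm behind it; z points along the fingers, y is the line along which they close (so a half turn about z gives the same grasp; the last joint's range is limited). The gripper opens to 92 mm and grips with 3 to 60 N. Pads are 20 mm wide; open, the fingers measure 128 mm over their backs; the gripper's body (75 mm by 189 mm) begins 69 mm behind the grasp point.
Start: joints at [-1.506, 0.158, 1.597, -0, 1.386, -0.21], TCP at [0.156, -0.553, 0.215] pointing down, gripper open.
Joint ranges: [-2.91, 2.91], [-0.94, 2.29], [0.18, 2.7], [-1.29, 4.43], [0.17, 2.64], [-3, 3]. Speed limits (rad/s): [2.57, 2.57, 3.14, 3.14, 3.14, 3.14].

### API

Orientations are given as a rotation vector (axis times angle).
In Python, from workcell import bot gives the robot as it stands. Calls block until the motion is done:
- bot.goto(position, orientation): joint-space move of the TCP to a pose.
- bot.line_to(position, rot=None, max_speed=0.15): straight line of the TCP; rot=None keeps the orientation; max_speed is the mean speed in m/s.
- bot.set_joints(angles): joint-space move.
- bot.set_gripper(opening, newtons=None): opening from 0.0 (shut) to 1.0 (fully open); newtons is the grip in N (None keeps the last); returns when the fingers have stopped.
- bot.hold(seconds).
- bot.inverse_kinematics(position, orientation): joint angles nearest the present ones, or None.
- bot.read_camera(name): name is "scene" or "top" or "wrist"; returns a dict with "pixels" (384x512x3 uint8, blue, green, red), "fx", "fy", "cx", "cy" (pixels), "R" (3x3) and "t" (3): a world point X has camera coordinates R X + t. Camera axes: x right, y down, z forward; pixel columns grow to the right and rows downward; lengths in m; the calibration is good to about 2 mm. A picture is of the moment at which its call begins. There is no depth.
A pose or a line that the arm cannot do raises bot.MotionError and nothing moves.
- bot.job_done(): hands the job in; it is judged then, once.
Readings, each from a call of its own:
- bot.current_clock(): time.
- bot.current_joints(): joint angles.
- bot.current_joint_vel(): joint speeds.
- bot.current_effort(): joint torques, N m.
- bot.current_ee_pos(): TCP position.
- bot.current_tool_rot(): TCP orientation.
- bot.current_contact_force(): force on the tool from outside, world axes, zero at the start.
- bot.current_ft_torque(): the same for the moment, N m.
- bot.current_opening(): opening from 0.0 (shut) to 1.0 (fully open).
- bot.current_grip_force(): force on a finger pad.
Only numpy, scipy, OpenCV 4.12 (cv2) and the standard library are available. Lean on these libraries where they do the work, as an engineer would, in place of code of your own. Each camera call takes 0.05 s, during which the arm holds its last target. There are 200 camera calls.

### The job

Secure the circuit board in its solder pallet: with the fingertips, stroke lightly along the pallet's long clip row so that its three raised hinged clips fold flat, and then along the short row to fold its two clips flat. Take each row in one stroke that runs from the clips' hinges towards their free ends, staying close to the rail until that row is down. Do not press hard on the pallet, do not pick anything up, and leave the board in its pocket and the things round about where they are.

Things in the scene. Friction and masses are not known exactly. Their poses are not given: they have to be found in the camera images.
- pallet: Grey solder pallet, fixed, 118 (own x) x 160 (own y) x 22 mm; origin under its centre, z up; own x roughly away from the robot, own y to its left, turned up to 0.35 rad. Wide rail on the -x side (near the robot): long row of three clips; wide rail on the +y side (left): short row of two. Nothing on it is higher than 26 mm once the clips are flat. Pocket 72 x 112 mm, floor at 6 mm.
- a_start (a point): Long row: point above the first clip's hinge, on the row's centre line (own x -37, y -68 mm), at the height of the flat clips' tops (24.8 mm above the worktop). Hinges lie 0, 37 and 74 mm from here along the row.
- a_end (a point): Long row: free end of the last clip when flat (102 mm from a_start, towards own +y). The stroke runs from a_start to a_end.
- b_start (a point): Short row: point above the first clip's hinge, on the row's centre line (own x -16, y +56 mm), at the height of the flat clips' tops. Hinges 0 and 34 mm from here along the row.
- b_end (a point): Short row: free end of the last clip when flat (62 mm from b_start, towards own +x). The stroke runs from b_start to b_end.
- pocket (a point): Centre of the pocket's floor, where the board's origin rests.
- board: Loose green circuit board with parts on it, 70 x 110 x 14 mm, 60 g, lying in the pallet's pocket with 1 mm of play all round and wholly below the rail tops; origin at the centre of its underside.
- clip_a1 (a joint): First clip of the long row (hinge at a_start), bare aluminium flap 28 mm long, 26 wide, 2.6 thick. rad; 0 = flat on the rail, grows as the free end rises (0.7 to 1.0 at the start, stop at 1.05). Light friction hinge (about half a newton at the free end), stays where left. A fingertip moving from hinge to free end 3 to 6 mm above the flat height slides up the ramp and folds it down; the other way jams. The rail is rigid.
- clip_a2 (a joint): Middle clip of the long row, bare aluminium flap 28 mm long, 26 wide, 2.6 thick. rad; 0 = flat on the rail, grows as the free end rises (0.7 to 1.0 at the start, stop at 1.05). Light friction hinge (about half a newton at the free end), stays where left. A fingertip moving from hinge to free end 3 to 6 mm above the flat height slides up the ramp and folds it down; the other way jams. The rail is rigid.
- clip_a3 (a joint): Last clip of the long row (its free end at a_end), bare aluminium flap 28 mm long, 26 wide, 2.6 thick. rad; 0 = flat on the rail, grows as the free end rises (0.7 to 1.0 at the start, stop at 1.05). Light friction hinge (about half a newton at the free end), stays where left. A fingertip moving from hinge to free end 3 to 6 mm above the flat height slides up the ramp and folds it down; the other way jams. The rail is rigid.
- clip_b1 (a joint): First clip of the short row (hinge at b_start), bare aluminium flap 28 mm long, 26 wide, 2.6 thick. rad; 0 = flat on the rail, grows as the free end rises (0.7 to 1.0 at the start, stop at 1.05). Light friction hinge (about half a newton at the free end), stays where left. A fingertip moving from hinge to free end 3 to 6 mm above the flat height slides up the ramp and folds it down; the other way jams. The rail is rigid.
- clip_b2 (a joint): Last clip of the short row (its free end at b_end), bare aluminium flap 28 mm long, 26 wide, 2.6 thick. rad; 0 = flat on the rail, grows as the free end rises (0.7 to 1.0 at the start, stop at 1.05). Light friction hinge (about half a newton at the free end), stays where left. A fingertip moving from hinge to free end 3 to 6 mm above the flat height slides up the ramp and folds it down; the other way jams. The rail is rigid.
- capacitor: Bystander: small black capacitor standing on end, 22 x 22 x 42 mm, to the right of the pallet (own -y side); origin at the centre of its underside.
- heat_sink: Bystander: finned aluminium heat sink, 40 x 42 x 20 mm, to the left of the pallet (own +y side); origin at the centre of its underside.
- counter: Bystander: round pale tally counter, 45 mm across, 28 mm high, right of the work; origin under its centre.
- terminals: Bystander: terminal block, 22 x 63 x 20 mm, right of the work; origin under its centre.
- inspection_stamp: Bystander: wooden hand stamp, 20 x 36 x 54 mm, right of the work; origin under its centre.

How it is judged:
On the way, in this order (a step that is already met when the one before it is completed fails the run):
1. the three clips of the long row are folded down, both clips of the short row still up (value of joint each of clip_a1, clip_a2, clip_a3 below 0.3 rad and value of joint each of clip_b1, clip_b2 above 0.5 rad), for 0.1 s.
2. the two clips of the short row are folded down too (value of joint each of clip_a1, clip_a2, clip_a3, clip_b1, clip_b2 below 0.3 rad), for 0.1 s.
At the end, for the whole second after the job is handed in: All five clips within 0.30 rad (17 degrees) of flat, the board at rest in its pocket (within 6 mm of the pocket's floor centre), every bystander within 20 mm of its starting place (all of step 2 and distance between board and pocket below 0.006 m and linear speed of board below 0.02 m/s and distance of each of capacitor, heat_sink, counter, terminals, inspection_stamp from where it was at the start of the episode below 0.02 m); the robot touches nothing.
It fails at once if the pallet or its clips are pressed with more than 40 N (contact force between any of the fingers, the arm and pallet above 40 N).
It fails at once if the fingers are taken away (some 4 cm up) in the middle of the long row's stroke: first clip down, last clip still up (value of joint clip_a1 below 0.3 rad and value of joint clip_a3 above 0.5 rad and z of the grasp point in the frame of pallet above 0.088 m).
It fails at once if the fingers are taken away (some 4 cm up) in the middle of the short row's stroke: first clip down, last clip still up (value of joint clip_b1 below 0.3 rad and value of joint clip_b2 above 0.5 rad and z of the grasp point in the frame of pallet above 0.088 m).
It fails at once if the board is lifted or pulled out of its pocket (distance between board and pocket above 0.012 m).
It fails at once if a bystander is lifted, knocked over or shoved by more than 20 mm (distance of any of capacitor, heat_sink, counter, terminals, inspection_stamp from where it was at the start of the episode above 0.02 m or angle between any of capacitor, heat_sink, counter, terminals, inspection_stamp's own z axis and vertical above 0.6 rad).
It also fails if it takes over 48 s, if anything falls off the work surface, if the arm or the gripper's body presses on something with over 40 N, if the wrist force passes 120 N, or if a joint passes its speed limit or range.

## Working session

There is one attempt and no reset: what is moved stays moved. The work goes in short steps, each a Python script; the robot and the scene stay as the last script left them, time stands still between calls to the robot, and variables do not carry over. Pictures are saved under pics/ and viewed, at most 10 in all, crops included, and the job is handed in when it is done.

```bash
mkdir -p pics; python3 - <<'E'
from workcell import bot
import cv2,json,numpy as np
for n in("top","scene"):
    c=bot.read_camera(n); cv2.imwrite(f"pics/{n}1.png",c["pixels"])
    print(n,c["fx"],c["fy"],c["cx"],c["cy"],np.round(c["R"],4).tolist(),np.round(c["t"],4).tolist())
print(bot.current_tool_rot(),bot.current_clock())
E
```

```text
top 450.4275229260318 450.4275229260318 262.06923161048263 185.6471574382928 [[0.0096, -0.9999, 0.0059], [-0.9953, -0.0101, -0.0964], [0.0964, -0.0049, -0.9953]] [-0.1432, 0.4907, 1.2617]
scene 367.412604816256 367.412604816256 254.96106883843774 193.11702226866024 [[0.4997, -0.8662, 0.0042], [-0.3925, -0.2307, -0.8903], [0.7722, 0.4432, -0.4553]] [-0.3644, 0.1911, 0.581]
[-3.11033800e+00 -4.30031700e-01 -1.75708154e-04] 0.1
```

View pics/top1.png

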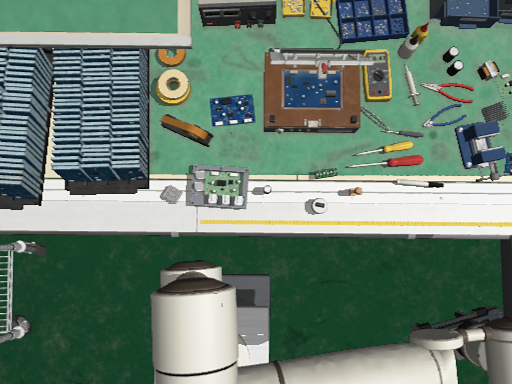

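View pics/scene1.png

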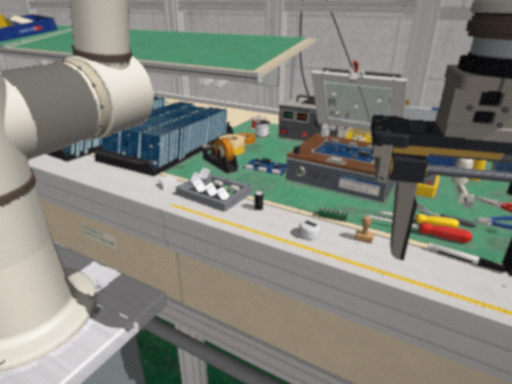

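The top view shows the grey pallet at about px (188–248, 166–208), the heat sink at (171,193), the capacitor at (266,189), and the counter at (319,206). Next I'll look from above with the wrist camera.

```bash
cat > h.py <<'E'
from workcell import bot
import cv2,numpy as np
from scipy.spatial.transform import Rotation as Ro
def world(c,uv,z):
    d=c["R"].T@np.array([(uv[0]-c["cx"])/c["fx"],(uv[1]-c["cy"])/c["fy"],1]); o=-c["R"].T@c["t"]
    return o+d*(z-o[2])/d[2]
def proj(c,X):
    p=(c["R"]@np.atleast_2d(X).T).T+c["t"]; return p[:,:2]/p[:,2:]*[c["fx"],c["fy"]]+[c["cx"],c["cy"]]
def down(yaw): # tool y axis direction in world = yaw (angle from world y), z down
    return (Ro.from_euler('z',yaw)*Ro.from_rotvec([np.pi,0,0])).as_rotvec()
E
python3 - <<'E'
from h import *
c=bot.read_camera("top")
p=world(c,(218,187),.02); print(p, world(c,(266,191),0), world(c,(171,195),0), world(c,(319,208),0))
for f in((0.30),(0.25)):
    q=bot.inverse_kinematics([p[0]-.03,p[1],f],down(0)); print(q)
bot.goto([p[0]-.03,p[1],.30],down(0))
w=bot.read_camera("wrist"); cv2.imwrite("pics/w1.png",w["pixels"])
print(-w["R"].T@w["t"],w["R"],bot.current_joints(),bot.current_clock())
E
```

```text
[ 0.4873682  -0.01227724  0.02      ] [ 0.47897291 -0.15000337  0.        ] [0.46454721 0.12532153 0.        ] [ 0.43111145 -0.3039667   0.        ]
[-2.91990526e-01 -2.00865796e-01  1.78351089e+00 -4.44089210e-16
  1.55894756e+00  1.27880580e+00]
[-2.91990526e-01 -1.79781385e-01  1.86251378e+00 -4.44089210e-16
  1.45886026e+00  1.27880580e+00]
[ 0.54036371 -0.01345755  0.46895743] [[-1.02673936e-03 -9.99999264e-01  6.46013575e-04]
 [-9.56107023e-01  1.17096546e-03  2.93015340e-01]
 [-2.93015880e-01 -3.16807734e-04 -9.56107522e-01]] [-2.93223429e-01 -2.00395915e-01  1.78347546e+00 -1.38385923e-04
  1.55880430e+00  1.27863593e+00] 2.4333
```

View pics/w1.png

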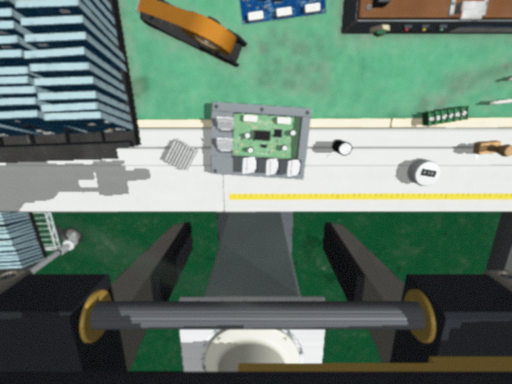

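The wrist view shows the pallet at px (210–310, 102–180), with the long clip row along the bottom and the short row on the left. I'll enlarge it.

```bash
python3 -c "
import cv2
i=cv2.imread('pics/w1.png')[95:190,200:320];cv2.imwrite('pics/w1c.png',cv2.resize(i,None,fx=6,fy=6,interpolation=cv2.INTER_CUBIC))"
```

```text
(no output)
```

View pics/w1c.png

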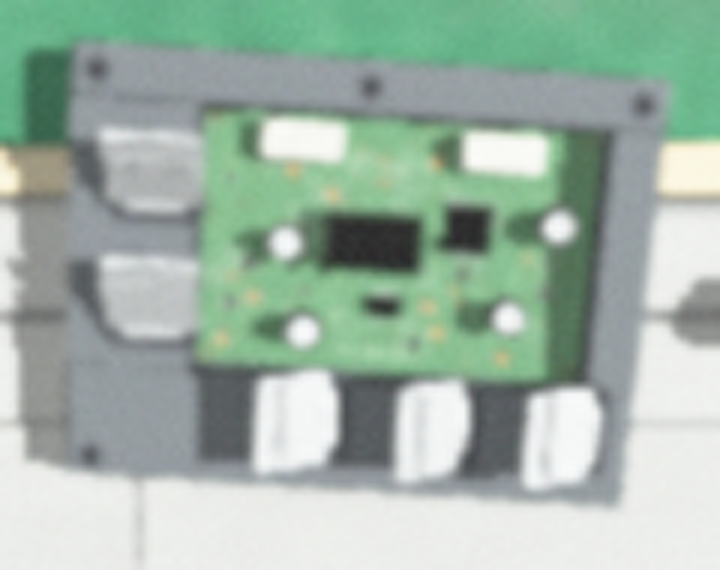

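```bash
cat >> h.py <<'E'
def P(pose,pts):
    pts=np.atleast_2d(pts); c,s=np.cos(pose[2]),np.sin(pose[2])
    return np.c_[pose[0]+c*pts[:,0]-s*pts[:,1],pose[1]+s*pts[:,0]+c*pts[:,1],pts[:,2]]
E
python3 - <<'E'
from h import *
from scipy.optimize import least_squares
w=bot.read_camera("wrist")
uv=(np.array([(75,42),(664,80),(618,502),(68,466)])+.5)/6-.5+[200,95]
L=np.array([(59,80,22),(59,-80,22),(-59,-80,22),(-59,80,22)])/1e3
r=least_squares(lambda p:(proj(w,P(p,L))-uv).ravel(),[.487,-.012,0])
print(r.x,(r.fun.reshape(-1,2)).round(2).tolist())
pose=r.x; np.save("pose.npy",pose)
pk=np.array([(-37,-68,24.8),(-37,34,24.8),(-16,56,24.8),(46,56,24.8),(-36,-56,22),(-36,56,22)])/1e3
print(P(pose,pk))
# overlay
i=w["pixels"].copy()[95:190,200:320]; i=cv2.resize(i,None,fx=6,fy=6)
pts=np.vstack([L,[(x/1e3,y/1e3,.0248) for x,y in[(-37,-68),(-37,-31),(-37,6),(-37,34),(-16,56),(18,56),(46,56)]]])
for p in (proj(w,P(pose,pts))-[200,95]+.5)*6: cv2.circle(i,tuple(int(v) for v in p),4,(0,0,255),-1)
cv2.imwrite("pics/ov.png",i)
E
```

```text
[ 0.49161105 -0.01663501 -0.06423743] [[-1.11, -0.95], [1.32, -0.59], [0.59, 0.87], [-0.8, 1.16]]
[[ 0.45032222 -0.08211961  0.0248    ]
 [ 0.45686993  0.01967001  0.0248    ]
 [ 0.47923887  0.04027658  0.0248    ]
 [ 0.541111    0.0362966   0.0248    ]
 [ 0.45209048 -0.07020855  0.022     ]
 [ 0.45928012  0.04156045  0.022     ]]
```

View pics/ov.png

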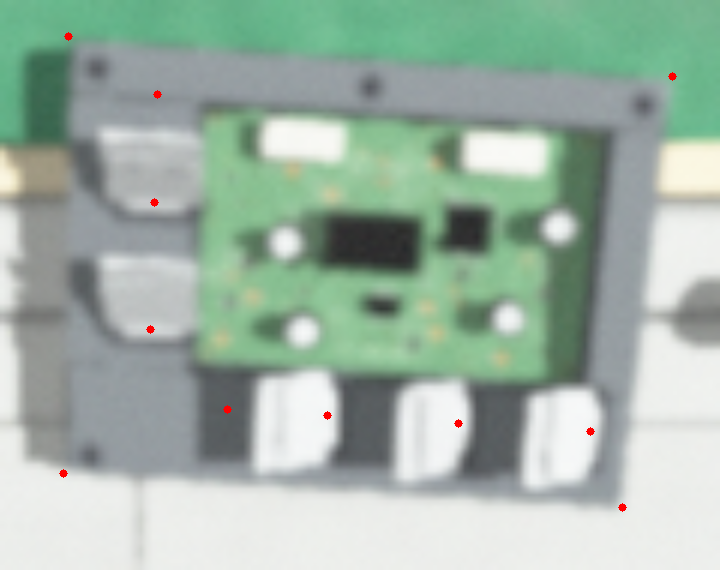

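The fit matches to within about 2 mm: residuals are symmetric, consistent with bevelled edges, and the hinge points land on the clips. Now the long row, fingers shut and closing line along the row.

```bash
cat >> h.py <<'E'
def stroke(a,b,rot,n,z=.0293):
    pose=np.load("pose.npy"); a,b=np.array(a),np.array(b)
    w=lambda p,z:P(pose,[*p,z])[0]
    bot.goto(w(a,.11),rot); bot.line_to(w(a,z),max_speed=.08)
    print("down",bot.current_contact_force())
    for t in np.linspace(0,1,n+1)[1:]:
        bot.line_to(w(a+t*(b-a),z),max_speed=.06)
        f=bot.current_contact_force(); print(np.round(f,1),bot.current_ee_pos().round(4) if hasattr(bot.current_ee_pos(),'round') else bot.current_ee_pos())
        if np.linalg.norm(f)>20: print("STOP"); return False
    return True
E
python3 - <<'E'
from h import *
pose=np.load("pose.npy")
bot.set_gripper(0.0,10)
for d in(np.pi/2,-np.pi/2): print(bot.inverse_kinematics(P(pose,[.02,.056,.03])[0],down(pose[2]+d)))
if stroke((-.037,-.091),(-.037,.042),down(pose[2]),6):
    p=np.array(bot.current_ee_pos()); bot.line_to(p+[0,0,.004],max_speed=.05)
w=bot.read_camera("wrist"); cv2.imwrite("pics/w2.png",w["pixels"]); print(bot.current_clock())
E
```

```text
[-1.60684976e-01  2.39450535e-01  1.90215218e+00 -4.44089210e-16
  9.99989935e-01 -9.64475497e-02]
None
down [ 1.08146402 -0.11388617  0.38124579]
[-0.4  0.1  0.6] [ 0.4503 -0.0825  0.0293]
[ 0.2 -0.1  0.6] [ 0.4516 -0.0604  0.0292]
[0.2 0.1 1.3] [ 0.453  -0.0382  0.0292]
[0.8 0.9 0.6] [ 0.4545 -0.0162  0.0292]
[0.1 0.2 0. ] [0.4559 0.006  0.0292]
[ 0.4 -0.3  0.4] [0.4573 0.028  0.0293]
9.2417
```

View pics/w2.png

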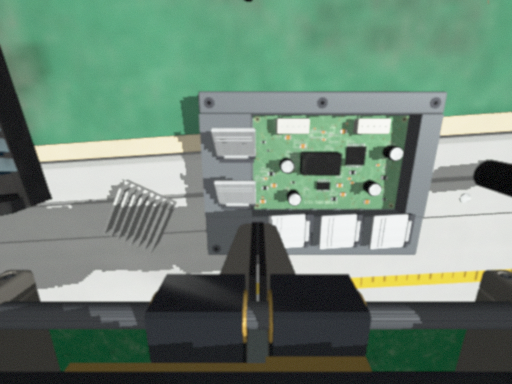

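All three long-row clips look flat: px (290,230), (338,232) and (390,232), each about 36 px long, as expected for 28 mm. The short-row clips at (233,145) and (236,193) are still up. Next, the short row.

```bash
python3 - <<'E'
from h import *
pose=np.load("pose.npy")
p=np.array(bot.current_ee_pos()); p[2]=.11; bot.line_to(p,max_speed=.1)
if stroke((-.039,.056),(.054,.056),down(pose[2]+np.pi/2),5):
    p=np.array(bot.current_ee_pos()); p[2]+=.03; bot.line_to(p,max_speed=.1)
c=bot.read_camera("wrist"); cv2.imwrite("pics/w3.png",c["pixels"]); print(bot.current_clock())
E
```

```text
down [ 1.1320551  -0.15846623  0.91653742]
[ 0.2  0.2 -0. ] [0.4752 0.0405 0.0293]
[ 0.3 -0.6 -0.2] [0.4937 0.0393 0.0293]
[-0.2  0.4  0.2] [0.5122 0.0381 0.0293]
[0.7 0.3 0.4] [0.5308 0.0369 0.0293]
[-0.3 -0.2 -0.4] [0.5491 0.0358 0.0292]
15.4833
```

View pics/w3.png

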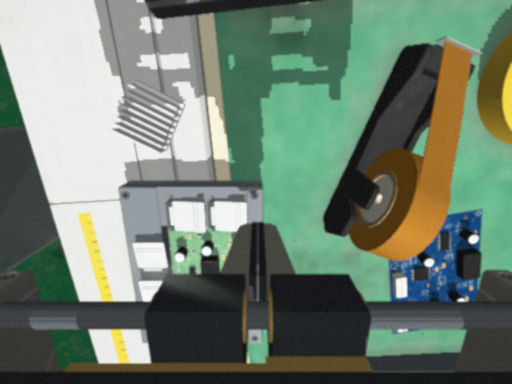

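The short-row clips at px (188,215) and (229,215) look flat. I'll retreat and check everything from above.

```bash
python3 - <<'E'
from h import *
pose=np.load("pose.npy")
p=np.array(bot.current_ee_pos()); p[2]=.15; bot.line_to(p,max_speed=.15)
bot.goto([pose[0]-.05,pose[1],.25],down(0))
c=bot.read_camera("wrist"); cv2.imwrite("pics/w4.png",cv2.resize(c["pixels"][80:230,140:380],None,fx=3,fy=3,interpolation=cv2.INTER_CUBIC)); print(bot.current_clock())
E
```

```text
17.5167
```

View pics/w4.png

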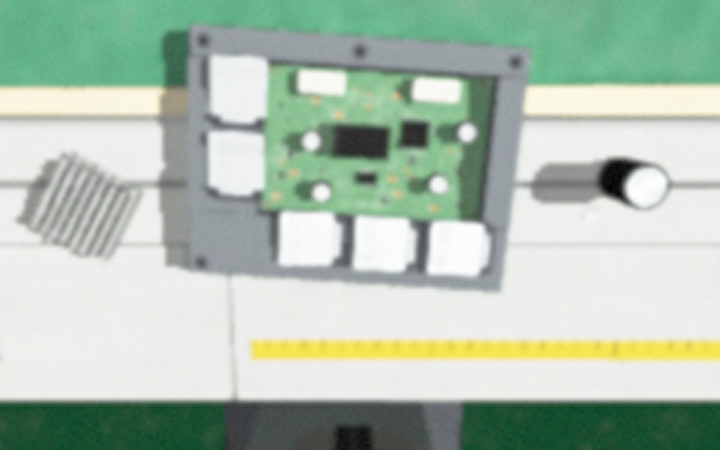

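All five clips are flat: the short row at px (238,90) and (236,162), the long row at (308,240), (384,243) and (458,247). The board is in its pocket, and the heat sink and capacitor haven't moved.

```bash
python3 -c "
from workcell import bot
print(bot.job_done())"
```

```text
the job is handed in; nothing more can be done
None
```

I folded both rows of clips flat, each in a single light stroke (long row first), and handed the job in; the last picture, taken at 17.5 s, shows all five clips down and the board in its pocket, but no verdict came back.

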